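Hold the transilluminator's shield at its set angle

TASK

Someone has left a tube rack on the closed shield of the UV transilluminator: take the rack off and stand it upright on the rubber mat, without tipping it over on the way. Then lift the spring-loaded shield by its bar handle until its side rail lines up with the pointer clamped on the quadrant, and finish while still holding the shield steady there by the handle, so that a colleague can work under it. Leave the pointer as it is set and do not shift the other things on the bench.

Things in the scene. Friction and masses are not known exactly. Their poses are not given: they have to be found in the camera images.
- transilluminator: Grey bench instrument, 250 deep (its x) x 260 wide (its y) x 85 mm high, heavy and fixed; origin at the centre of its underside. Its front, with switch and the shield's handle, faces its -x. On its -y side stands the quadrant: an upright aluminium arc, 118 mm mean radius about the hinge, 8 mm outside the shield's rail, ticks every 5 degrees, rising to 225 mm above the bench.
- hinge (a point): Middle of the shield's hinge axis, 112 mm behind the instrument's centre and 95 mm above the bench. Axes as the instrument's; the hinge axis is y.
- shield (a joint): Angle of the shield in rad: 0 lying shut on the instrument (start), grows as the front edge rises, stop at 1.25. Springs and weight push it shut with about 5.5 N at the handle when shut, rising to about 7 N at 0.85 rad; let go, it falls shut.
- shield_edge (a point): Middle of the shield's front edge. The shield is a flat amber acrylic sheet, 236 mm from hinge axis to front edge, 226 mm wide, 6 mm thick, with 10 mm square aluminium rails along its sides. Its mid-plane passes through the hinge axis; when shut its top lies 98 mm above the bench.
- shield_handle (a point): Steel bar handle fixed on the shield near its front edge: round bar 10 mm thick, 110 mm long along y, a post at each end, 30 mm free below it. Origin mid-bar: when shut 222 mm in front of the hinge axis and 38 mm above it (133 mm above the bench). Axes turn with the shield, at 0 the instrument's. Pinched from above across x, the bar can turn between the fingers as the shield rises.
- pointer (a joint): Angle in rad at which the pointer is set, in the same measure as the shield's angle: shield and pointer line up when both values are equal. It is set between 0.5 and 0.87. A clamp holds it with about 0.4 N m.
- pointer_tip (a point): Middle of the pointer's flat tip tab (16 x 18 x 3 mm). The pointer is a dark steel strip 140 mm long on the outer side of the quadrant, turning about the hinge axis; the tip lies 138 mm from the hinge axis and 145 mm to the -y side of the instrument's middle.
- rack: Grey block rack with white-capped tubes (the tubes are fast in it), lying on the shut shield: 110 long (its x) x 50 wide (its y) x 45 mm high, caps to 51 mm; 0.11 to 0.18 kg; origin at the centre of its underside.
- mat: Dark rubber bench mat, fixed, 200 (its x) x 140 (its y) x 3 mm, on the bench to the left or the right of the instrument; origin at the centre of its underside.
- tip_box: Bystander: pipette-tip box with a clear lid, 82 x 120 x 74 mm, loose, on the side of the instrument opposite the mat; origin at the centre of its underside.
- bottle: Bystander: capped amber bottle, 68 mm in diameter, 145 mm high, loose, towards the back right; origin at the centre of its underside.
- pipette_stand: Bystander: round pipette stand with three pipettes hanging, foot 152 mm in diameter, 290 mm high, loose, at the back left; origin at the centre of its underside.
Not all that is in view belongs to the job. Leave any yellow look-alike of the rack alone.

How it is judged:
By the outcome, as a careful person would: the job done as asked, in the order asked, and still so for the second after the job is handed in, while the arm keeps its last pose, push and grip.
It also fails if it takes over 56 s, if anything falls off the work surface, if the arm or the gripper's body presses on something with over 40 N, if the wrist force passes 120 N, or if a joint passes its speed limit or range.

ROBOT

A 7-joint arm with a two-finger parallel gripper is mounted at the origin on the work surface. World frame = base frame: x ahead of the robot, y to its left, z up, the work surface at z = 0. Lengths are in mm, angles in rad, forces in N, time in s.
With the tool pointing down it reaches from about 350 to 900 mm from the base axis. Payload 7.2 kg.
Tool frame: the origin (TCP) lies at the very end of the fingers, on their centre line; the grasp point (between the pads) lies ctrl.grasp_offset behind it (ctrl.grasp_offset is the distance from the TCP to the grasp point, in mm); z points along the fingers, y is the direction in which the jaws open and shut (so a half turn about z gives the same grasp; the last joint's range is limited). The gripper opens to 85 mm and grips with 20 to 120 N. Pads are 22 mm wide; open, the fingers measure 114 mm over their backs; the gripper's body (76 mm by 85 mm) begins 54 mm behind the grasp point. The pads swing forward as they close: fully open they stand 13 mm farther back than shut.
Start: joints at [1.139, 0.411, -0.013, 1.596, 0.006, 1.134, -0.082], TCP at [222.381, -584.102, 231.297] pointing down, gripper open.
Joint ranges: [-2.95, 2.95], [-0.29, 1.99], [-1.47, 1.44], [0.14, 2.54], [-1.03, 4.17], [0.13, 1.85], [-2.86, 2.86]. Speed limits (rad/s): [2.39, 2.39, 3.01, 3.01, 3.14, 3.14, 3.14].

INTERFACE

Orientations are given as a rotation vector (axis times angle).
In Python, from cell import ctrl gives the robot as it stands.
- The arm moves only by the tool jog_arm, never from a script. Its argument "commands" is a list of rows, each an object with "twist": the turn, a rotation vector about the world's x, y, z scaled (see below), a list of three; "offset": the shift along the world's x, y, z scaled (see below), a list of three; "hand": the opening, from 0 (shut) to 1 (fully open). A call has 1 to 20 rows; each row shifts and turns the pose as measured when the row begins; what a row does not reach is not made up. The controller multiplies each number of a shift by 0.04 m and each number of a turn by 0.15 rad. A row lasts 1/8 s, in which the tool goes at most 62.5 mm and 10.7 degrees, less where a joint would pass 70% of its speed; a pose out of reach is approached as far as the arm can. A call with a number of a shift or a turn outside -1 to 1 is refused whole. A call with a gripper value outside its range is refused whole. The fingers move at their own pace and stop on an object; "force" is the grip in N (left out, the last holds). Time passes only in rows, so rows that do not move let the fingers close. It gives the time, the measured TCP pose, the force and the opening at its end, in the units of the state.
- ctrl.get_state(): the state, without advancing time (a new reading comes with each control period).
- ctrl.read_camera(name): name is "side" or "top"; returns the picture (400x640x3 uint8, red, green, blue); there is no depth.
- ctrl.get_calibration(name): a dict with "fx", "fy", "cx", "cy" (pixels), "D" ([k1, k2, p1, p2, k3] as OpenCV has them; the pictures are not rectified), "position" and "attitude" of the camera in the world. Camera axes: x right, y down, z forward; pixel columns grow to the right and rows downward; lengths in mm; the calibration is good to about 2 mm. A picture is of the moment at which its call begins. get_calibration takes no time and is no camera call.
- ctrl.close_job(): hands the job in, once; it reports no verdict.
The state is a dict: "time_s": time; "q": joint angles; "qvel": joint speeds; "joint_torque": joint torques, N m; "position": TCP position; "tcp_rot": TCP orientation; "contact_force": force on the tool from outside, world axes, zero at the start; "torque": the same for the moment, N m; "gripper_width": opening from 0.0 (shut) to 1.0 (fully open).
Only numpy, scipy, OpenCV 4.12 (cv2) and the standard library are available. Lean on these libraries where they do the work, as an engineer would, in place of code of your own. Each camera call takes 0.05 s, during which the arm holds its last target.

## Working session

There is one attempt and no reset: what is moved stays moved. The work goes in short steps, Python scripts to look and compute and a tool call to move; the robot and the scene stay as the last step left them, time stands still between calls to the robot, and variables do not carry over. Pictures are saved under pics/ and viewed, and the job is handed in when it is done.

Besides the shell and the picture viewer there is one more tool, called by a JSON object that holds its "api" and its "payload". jog_arm: Moves the arm, as the interface text tells. Its arguments: {"type":"object","properties":{"commands":{"type":"array"},"force":{"type":"number"}},"required":["commands"]}

```bash
ls; mkdir -p pics; python3 - <<'E'
from cell import ctrl
import cv2
for n in("side","top"):
    im=ctrl.read_camera(n); cv2.imwrite(f"pics/{n}0.png",im[:,:,::-1]); print(ctrl.get_calibration(n))
print(ctrl.get_state(), ctrl.grasp_offset)
E
```

```text
pics
{'fx': 452.4542834677484, 'fy': 452.4542834677484, 'cx': 315.65078432100506, 'cy': 203.8062145527647, 'D': array([-0.1296153,  0.       ,  0.       ,  0.       ,  0.       ]), 'position': array([ 49.91392306, 935.93783371, 778.94993298]), 'attitude': array([-0.63883756,  2.49698229, -1.38010215])}
{'fx': 384.3594750906238, 'fy': 384.3594750906238, 'cx': 323.8685517425045, 'cy': 203.44231337916935, 'D': array([-0.09474823,  0.        ,  0.        ,  0.        ,  0.        ]), 'position': array([ 420.98451457,   -5.04354267, 1084.28399079]), 'attitude': array([-2.16140625,  2.14230327, -0.11927156])}
{'time_s': 0.1, 'q': array([ 1.13880192,  0.41182605, -0.01269388,  1.59694961,  0.00559741,
        1.13427891, -0.08221518]), 'qvel': array([ 0.00093948, -0.00108496, -0.00085841, -0.00315014,  0.00086188,
        0.00033982, -0.00062387]), 'joint_torque': array([ 2.16352659e-03, -6.01826906e+01,  6.84090760e-01, -3.00088549e+01,
        1.40483072e-02,  6.46082946e-03,  7.23149378e-05]), 'position': array([ 222.19133614, -583.7077141 ,  230.5378223 ]), 'tcp_rot': array([-3.08840874e+00, -5.68037767e-01,  5.66607380e-04]), 'contact_force': array([ 0.38848065, -0.24382374, -0.27140069]), 'torque': array([ 0.0137871 , -0.02457097, -0.01754241]), 'gripper_width': 0.9998157929644107} 18.700000000000003
```

View pics/side0.png

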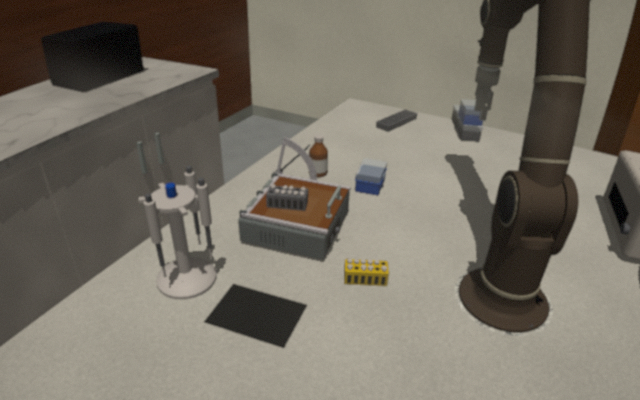

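View pics/top0.png

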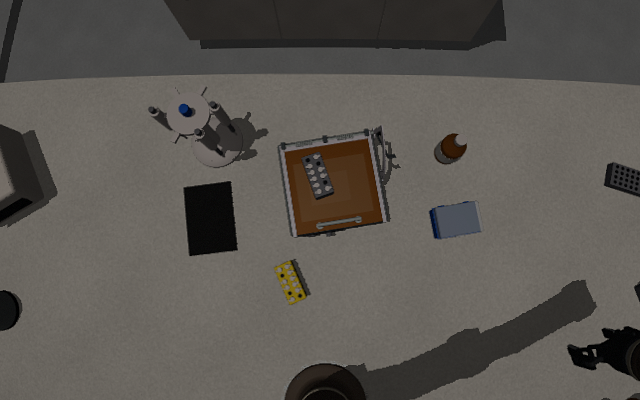

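The side view shows the rack on the shield near (288,197), the yellow look-alike at (366,272), and the mat at (256,314). In the top view the rack is at (318,176), the handle at (339,222), the mat at (211,218), and the quadrant with its pointer around (385,155). I'll crop in for detail.

```bash
cat > h.py <<'E'
import numpy as np, cv2
from scipy.spatial.transform import Rotation as R
from cell import ctrl
def cal(n):
    c=ctrl.get_calibration(n); K=np.array([[c['fx'],0,c['cx']],[0,c['fy'],c['cy']],[0,0,1]]); return K,np.array(c['D']),np.array(c['position']),R.from_rotvec(c['attitude']).as_matrix()
def ray(n,px):
    K,D,p,A=cal(n); u=cv2.undistortPoints(np.array(px,float).reshape(-1,1,2),K,D).reshape(-1,2)
    d=np.c_[u,np.ones(len(u))]@A.T; return p,d
def onz(n,px,z):
    p,d=ray(n,px); return p+d*((z-p[2])/d[:,2])[:,None]
def onplane(n,px,pt,nrm):
    p,d=ray(n,px); return p+d*(((pt-p)@nrm)/(d@nrm))[:,None]
def proj(n,P):
    K,D,p,A=cal(n); r=A.T
    return cv2.projectPoints(np.array(P,float).reshape(-1,3),cv2.Rodrigues(r)[0],-r@p,K,D)[0].reshape(-1,2)
def crop(src,x0,y0,x1,y1,s,out):
    im=cv2.imread(src)[y0:y1,x0:x1]; cv2.imwrite(out,cv2.resize(im,None,fx=s,fy=s,interpolation=cv2.INTER_CUBIC))
E
python3 - <<'E'
from h import *
print(proj('top',[[0,0,0],[600,0,0],[600,200,0]]))
crop('pics/top0.png',265,115,415,245,5,'pics/tc0.png')
crop('pics/side0.png',230,125,390,265,5,'pics/sc0.png')
E
```

```text
[[325.29779917 404.57682842]
 [327.25876018 187.93951634]
 [257.61674768 187.45837468]]
```

View pics/tc0.png

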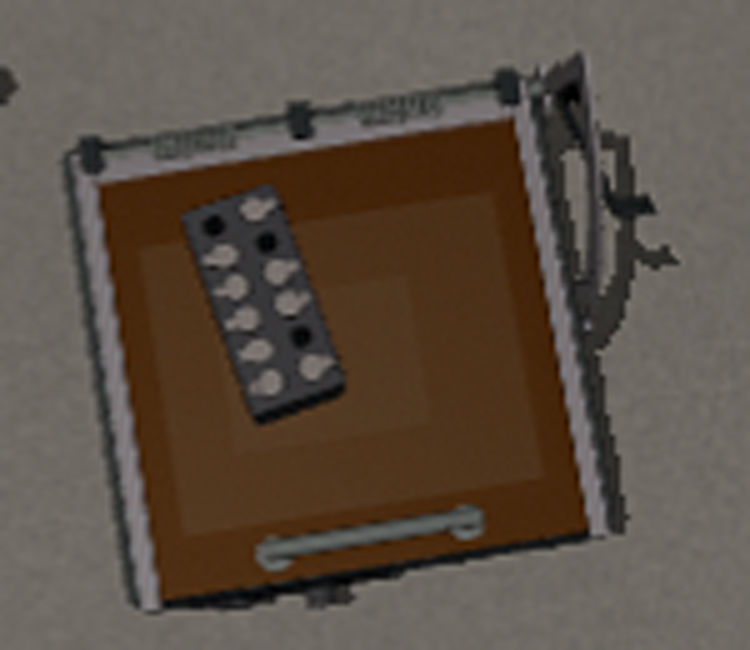

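View pics/sc0.png

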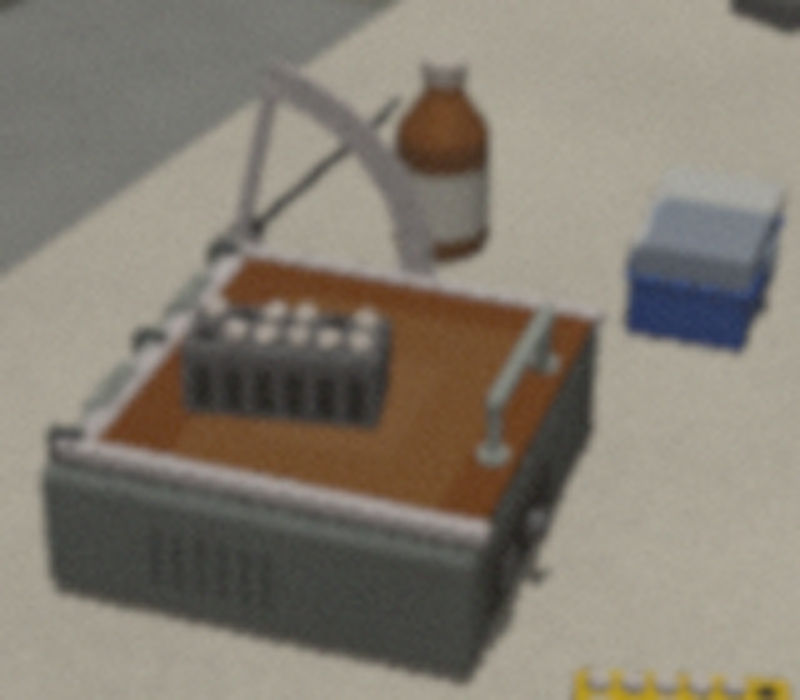

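```bash
python3 - <<'E'
from h import *
def T(L): return [((x+.5)/5-.5+265,(y+.5)/5-.5+115) for x,y in L]
def S(L): return [((x+.5)/5-.5+230,(y+.5)/5-.5+125) for x,y in L]
np.set_printoptions(precision=1,suppress=True)
h=onz('top',T([(270,548),(470,516)]),138);print('handle',h,h.mean(0)); v=h[0]-h[1]; print(np.linalg.norm(v[:2]))
r=onz('top',T([(184,213),(270,186),(344,378),(258,410)]),143);print('rack',r,r.mean(0)); 
for i in range(4): 
    d=r[(i+1)%4]-r[i];print(np.linalg.norm(d),np.arctan2(d[1],d[0]))
f=onz('top',T([(148,606),(598,536),(84,165),(512,100)]),99);print('shield',f,f[0]-f[1])
im=cv2.imread('pics/top0.png').max(2)
m=(im<30).astype(np.uint8); m[:170]=0;m[265:]=0;m[:,:175]=0;m[:,245:]=0
c=max(cv2.findContours(m,0,2)[0],key=cv2.contourArea); b=cv2.boxPoints(cv2.minAreaRect(c)); print(b)
M=onz('top',b,3);print('mat',M,M.mean(0))
# side-view check of handle
p,d=ray('side',S([(495,393),(545,315)]))
print('side handle',onz('side',S([(495,393),(545,315)]),138))
E
```

```text
handle [[486.5  19.9 138. ]
 [503.2 -78.7 138. ]] [494.8 -29.4 138. ]
99.99401964523383
rack [[654.1  64.9 143. ]
 [668.3  21.9 143. ]
 [570.8 -15.9 143. ]
 [554.5  26.5 143. ]] [611.9  24.3 143. ]
45.323517401154554 -1.2525875133165305
104.55578038603984 -2.771577106832508
45.48334932428349 1.9386188834783267
106.80327678959836 0.36795070510456934
shield [[ 458.9   83.2   99. ]
 [ 496.8 -147.5   99. ]
 [ 690.8  121.6   99. ]
 [ 727.8 -104.6   99. ]] [-37.9 230.7   0. ]
[[182.4 186.2]
 [229.9 181.4]
 [236.8 250.4]
 [189.3 255.2]]
mat [[602.1 420.3   3. ]
 [616.7 280.5   3. ]
 [419.6 253.2   3. ]
 [403.9 389.7   3. ]] [510.6 335.9   3. ]
side handle [[486.1  19.8 138. ]
 [498.6 -67.4 138. ]]
```

```bash
python3 - <<'E'
from h import *
np.set_printoptions(precision=3,suppress=True)
crop('pics/side0.png',265,130,325,185,12,'pics/sp0.png'); crop('pics/top0.png',365,115,410,165,12,'pics/tp0.png')
def S(L): return [((x+.5)/5-.5+230,(y+.5)/5-.5+125) for x,y in L]
a=0.164; X=np.array([np.cos(a),np.sin(a),0]);Y=np.array([-np.sin(a),np.cos(a),0]); H=np.array([712.3,6.5,95])
for off in(-138,-145):
  P=onplane('side',S([(395,101),(360,135),(325,168),(300,190),(275,212)]),H+Y*off,Y)-H
  l=np.c_[-P@X,P[:,2]];print(l,np.arctan2(l[:,1],l[:,0]),np.linalg.norm(l,axis=1),'linefit',np.arctan(np.polyfit(l[:,0],l[:,1],1)))
E
```

```text
[[ 97.44  110.287]
 [ 75.285  83.987]
 [ 52.479  57.624]
 [ 35.788  39.428]
 [ 18.752  20.868]] [0.847 0.84  0.832 0.834 0.839] [147.166 112.79   77.939  53.248  28.055] linefit [ 0.849 -0.85 ]
[[ 95.007 106.834]
 [ 72.718  80.376]
 [ 49.775  53.854]
 [ 32.984  35.549]
 [ 15.845  16.877]] [0.844 0.835 0.825 0.823 0.817] [142.968 108.389  73.334  48.494  23.15 ] linefit [ 0.849 -1.071]
```

View pics/sp0.png

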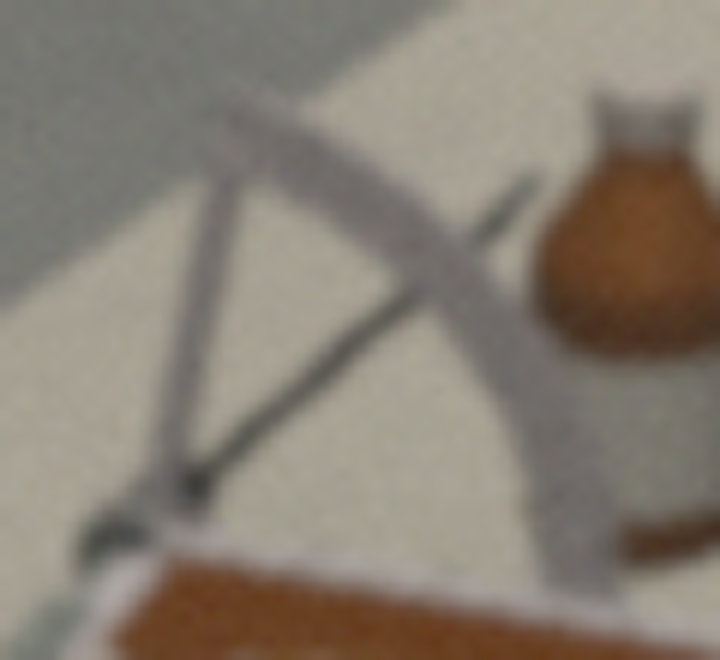

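View pics/tp0.png

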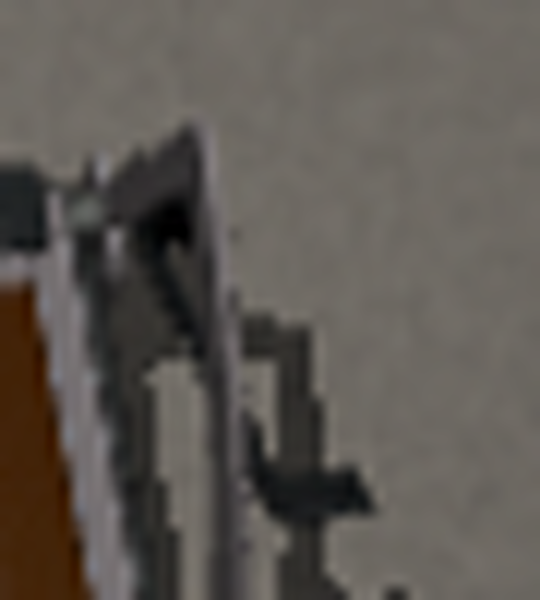

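{"api": "jog_arm", "payload": {"commands": [{"twist":[0,0,0],"offset":[0.3,0.5,0.8],"hand":1},{"twist":[0,0,0],"offset":[0.6,0.95,0.7],"hand":1},{"twist":[0,0,0],"offset":[0.6,0.95,0],"hand":1},{"twist":[0,0,0],"offset":[0.6,0.95,0],"hand":1},{"twist":[0,0,0],"offset":[0.6,0.95,0],"hand":1},{"twist":[0,0,0],"offset":[0.6,0.95,0],"hand":1},{"twist":[0,0,0],"offset":[0.6,0.95,0],"hand":1},{"twist":[0,0,0],"offset":[0.6,0.95,0],"hand":1},{"twist":[0,0,0],"offset":[0.6,0.95,0],"hand":1},{"twist":[0,0,0],"offset":[0.6,0.95,0],"hand":1},{"twist":[0,0,0],"offset":[0.6,0.95,0],"hand":1},{"twist":[0,0,0],"offset":[0.6,0.95,0],"hand":1},{"twist":[0,0,0],"offset":[0.6,0.95,0],"hand":1},{"twist":[0,0,0],"offset":[0.6,0.95,0],"hand":1},{"twist":[0,0,0],"offset":[0.6,0.95,0],"hand":1},{"twist":[0,0,0],"offset":[0.3,0.5,0],"hand":1},{"twist":[0,0,0],"offset":[0,0,0],"hand":1}], "force": 40}}

```text
time_s: 2.22
position: [586.0, 10.0, 285.7]
tcp_rot: [-3.082, -0.562, 0.013]
contact_force: [0.1, -1.0, -1.1]
gripper_width: 0.994
```

```bash
cat > dl.py <<'E'
from h import *
import sys
def go(x,y,z,jawyaw=None):
    s=ctrl.get_state(); p=s['position']; Rm=R.from_rotvec(s['tcp_rot']).as_matrix()
    print('t',s['time_s'],'pos',p.round(1),'zaxis',Rm[:,2].round(4),'jaw',np.arctan2(Rm[1,1],Rm[0,1]).round(4),'F',s['contact_force'].round(1),'w',round(s['gripper_width'],3))
    d=np.array([x,y,z])-p; print('delta mm',d.round(1),'units',(d/40).round(2))
    if jawyaw is not None:
        a=(jawyaw-np.arctan2(Rm[1,1],Rm[0,1])+np.pi/2)%np.pi-np.pi/2
        Z=np.array([0,0,-1.]); y_=np.array([np.cos(np.arctan2(Rm[1,1],Rm[0,1])+a),np.sin(np.arctan2(Rm[1,1],Rm[0,1])+a),0]); T=np.c_[np.cross(y_,Z),y_,Z]
        rv=R.from_matrix(T@Rm.T).as_rotvec(); print('turn rad',rv.round(4),'units',(rv/.15).round(2),'q7',s['q'].round(2))
E
python3 -c "
from dl import *; go(612,24,112,1.940)"
```

```text
t 2.225 pos [586.   10.  285.7] zaxis [-0.0097  0.0069 -0.9999] jaw -1.2099 F [ 0.1 -1.  -1.1] w 0.994
delta mm [  26.    14.  -173.7] units [ 0.65  0.35 -4.34]
turn rad [-0.0069 -0.0097  0.0083] units [-0.05 -0.06  0.06] q7 [ 0.22  0.34 -0.41  1.59  0.13  1.25 -1.43]
```

```bash
python3 - <<'E'
from h import *
np.set_printoptions(precision=1,suppress=True)
def S(L): return [((x+.5)/5-.5+230,(y+.5)/5-.5+125) for x,y in L]
print(onz('side',S([(184,345),(380,355),(389,318)]),143), onz('side',S([(186,408),(378,424)]),98))
P=[[612+55*sx*np.cos(.369)-25*sy*np.sin(.369),24+55*sx*np.sin(.369)+25*sy*np.cos(.369),z] for z in(98,143) for sx,sy in((1,1),(1,-1),(-1,-1),(-1,1))]
for n in('top','side'):
    im=cv2.imread(f'pics/{n}0.png'); im=cv2.resize(im,None,fx=4,fy=4,interpolation=cv2.INTER_CUBIC)
    q=(proj(n,P)+.5)*4-.5
    for b in q.reshape(2,4,2): cv2.polylines(im,[b.astype(int)],True,(0,255,0),1)
    c=q.mean(0).astype(int); cv2.imwrite(f'pics/ov_{n}.png',im[c[1]-150:c[1]+150,c[0]-200:c[0]+200])
a=cv2.imread('pics/ov_top.png');b=cv2.imread('pics/ov_side.png');cv2.imwrite('pics/ov.png',np.hstack([a,b]))
E
```

```text
[[651.2  67.5 143. ]
 [553.9  23.6 143. ]
 [568.8 -13.2 143. ]] [[655.5  62.1  98. ]
 [555.   23.3  98. ]]
```

View pics/ov.png

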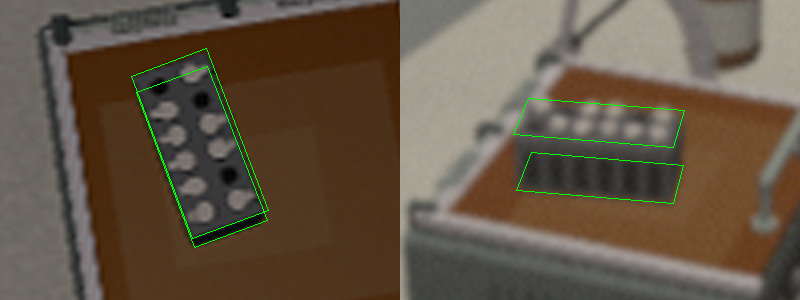

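{"api": "jog_arm", "payload": {"commands": [{"twist":[-0.05,-0.06,0.06],"offset":[0.6,0.34,-0.5],"hand":1},{"twist":[0,0,0],"offset":[0,0,-0.8],"hand":1},{"twist":[0,0,0],"offset":[0,0,-0.8],"hand":1},{"twist":[0,0,0],"offset":[0,0,-0.6],"hand":1},{"twist":[0,0,0],"offset":[0,0,0],"hand":1}]}}

```text
time_s: 2.85
position: [608.2, 16.6, 174.3]
tcp_rot: [3.085, 0.568, -0.005]
contact_force: [0.2, -1.0, 0.6]
gripper_width: 0.999
```

```bash
python3 -c "
from dl import *; go(610,23.5,112,1.940)
im=ctrl.read_camera('side');cv2.imwrite('pics/s1.png',im[:,:,::-1]);crop('pics/s1.png',230,100,390,240,5,'pics/sc1.png')"
```

```text
t 2.85 pos [608.2  16.6 174.3] zaxis [-0.0026 -0.0051 -1.    ] jaw -1.2065 F [ 0.2 -1.   0.6] w 0.999
delta mm [  1.8   6.9 -62.3] units [ 0.04  0.17 -1.56]
turn rad [ 0.0051 -0.0026  0.0049] units [ 0.03 -0.02  0.03] q7 [ 0.18  0.47 -0.39  1.68  0.21  1.04 -1.49]
```

View pics/sc1.png

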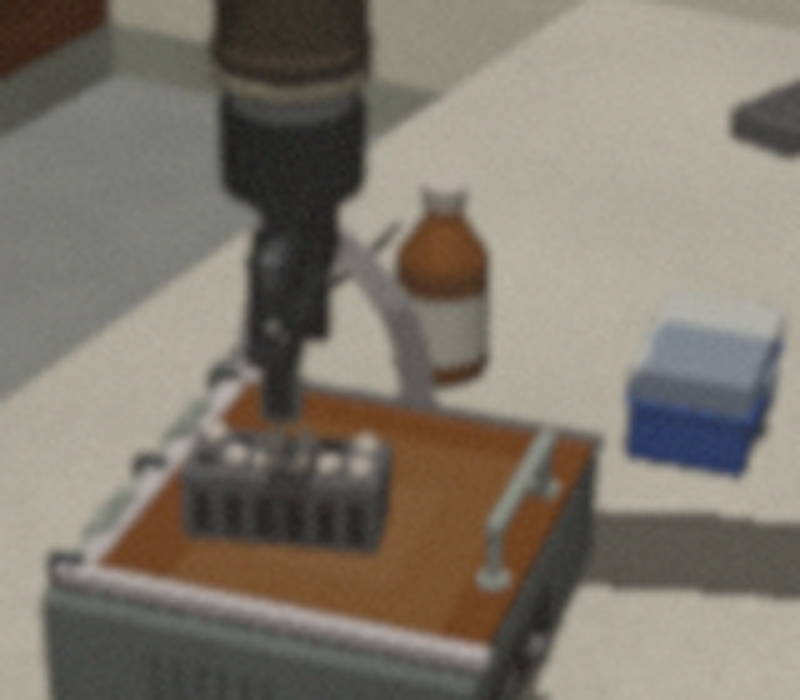

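The fingers are above the middle of the rack: fingertip at about (283,415) in the crop, rack centre at about (285,480). I'll correct y, go down and grip.

{"api": "jog_arm", "payload": {"commands": [{"twist":[0.03,-0.02,0.03],"offset":[0.05,0.2,0],"hand":1},{"twist":[0,0,0],"offset":[0,0,-0.5],"hand":1},{"twist":[0,0,0],"offset":[0,0,-0.5],"hand":1},{"twist":[0,0,0],"offset":[0,0,-0.5],"hand":1},{"twist":[0,0,0],"offset":[0,0,-0.15],"hand":1},{"twist":[0,0,0],"offset":[0,0,0],"hand":1}]}}

```text
time_s: 3.65
position: [616.2, 26.6, 116.9]
tcp_rot: [3.087, 0.576, 0.026]
contact_force: [0.8, -0.1, -0.1]
gripper_width: 1.002
```

```bash
python3 -c "
from dl import *; go(610,23.5,112,1.940)"
```

```text
t 3.65 pos [616.2  26.6 116.9] zaxis [ 0.0167  0.0015 -0.9999] jaw -1.202 F [ 0.8 -0.1 -0.1] w 1.002
delta mm [-6.2 -3.1 -4.9] units [-0.15 -0.08 -0.12]
turn rad [-0.0015  0.0167  0.0004] units [-0.01  0.11  0.  ] q7 [ 0.15  0.53 -0.38  1.73  0.24  0.91 -1.53]
```

{"api": "jog_arm", "payload": {"commands": [{"twist":[0,0.11,0],"offset":[-0.12,-0.06,-0.12],"hand":1},{"twist":[0,0,0],"offset":[0,0,0],"hand":0.8},{"twist":[0,0,0],"offset":[0,0,0],"hand":0.6},{"twist":[0,0,0],"offset":[0,0,0],"hand":0.4},{"twist":[0,0,0],"offset":[0,0,0],"hand":0.2},{"twist":[0,0,0],"offset":[0,0,0],"hand":0},{"twist":[0,0,0],"offset":[0,0,0],"hand":0},{"twist":[0,0,0],"offset":[0,0,0],"hand":0}], "force": 40}}

```text
time_s: 4.65
position: [612.3, 24.2, 114.4]
tcp_rot: [-3.087, -0.575, -0.004]
contact_force: [0.2, 0.2, 0.5]
gripper_width: 0.576
```

```bash
python3 -c "
from dl import *; go(610,23.5,112,1.940)"
```

```text
t 4.65 pos [612.3  24.2 114.4] zaxis [ 0.0025  0.0016 -1.    ] jaw -1.2023 F [0.2 0.2 0.5] w 0.576
delta mm [-2.3 -0.7 -2.4] units [-0.06 -0.02 -0.06]
turn rad [-0.0016  0.0025  0.0007] units [-0.01  0.02  0.  ] q7 [ 0.16  0.54 -0.38  1.73  0.24  0.92 -1.52]
```

{"api": "jog_arm", "payload": {"commands": [{"twist":[0,0,0],"offset":[0,0,0.2],"hand":0},{"twist":[0,0,0],"offset":[0,0,0.4],"hand":0},{"twist":[0,0,0],"offset":[0,0,0.6],"hand":0},{"twist":[0,0,0],"offset":[0,0,0.6],"hand":0},{"twist":[0,0,0],"offset":[0,0,0.6],"hand":0},{"twist":[0,0,0],"offset":[-0.1,0.3,0.4],"hand":0},{"twist":[0,0,0],"offset":[-0.2,0.55,0.2],"hand":0},{"twist":[0,0,0],"offset":[-0.25,0.7,0],"hand":0},{"twist":[0,0,0],"offset":[-0.25,0.7,0],"hand":0},{"twist":[0,0,0],"offset":[-0.25,0.7,0],"hand":0},{"twist":[0,0,0],"offset":[-0.25,0.7,0],"hand":0},{"twist":[0,0,0],"offset":[-0.25,0.7,0],"hand":0},{"twist":[0,0,0],"offset":[-0.25,0.7,0],"hand":0},{"twist":[0,0,0],"offset":[-0.25,0.7,0],"hand":0},{"twist":[0,0,0],"offset":[-0.25,0.7,0],"hand":0},{"twist":[0,0,0],"offset":[-0.25,0.7,0],"hand":0},{"twist":[0,0,0],"offset":[-0.15,0.4,0],"hand":0},{"twist":[0,0,0],"offset":[0,0,0],"hand":0}]}}

```text
time_s: 6.9
position: [482.1, 353.9, 240.8]
tcp_rot: [-3.078, -0.605, 0.009]
contact_force: [0.2, -0.5, -2.0]
gripper_width: 0.578
```

```bash
python3 -c "
from dl import *; go(500,335,22,1.940)
im=ctrl.read_camera('side');cv2.imwrite('pics/s2.png',im[:,:,::-1]);crop('pics/s2.png',180,100,340,240,5,'pics/sc2.png')"
```

```text
t 6.9 pos [482.1 353.9 240.8] zaxis [-0.0066  0.0037 -1.    ] jaw -1.1825 F [ 0.2 -0.5 -2. ] w 0.578
delta mm [  17.9  -18.9 -218.8] units [ 0.45 -0.47 -5.47]
turn rad [-0.0037 -0.0066 -0.0191] units [-0.02 -0.04 -0.13] q7 [-0.32  0.41 -0.53  1.62  0.21  1.17 -2.08]
```

View pics/s2.png

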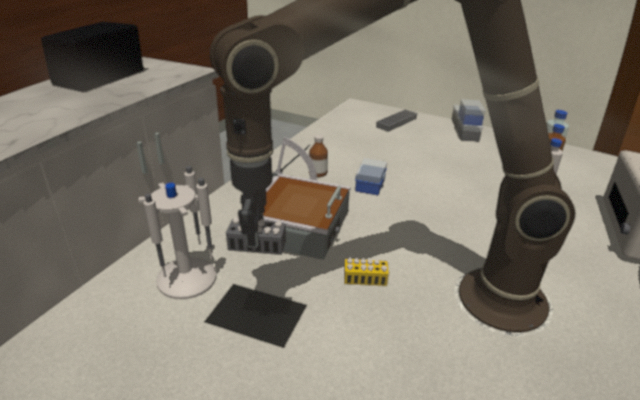

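The rack is held level at about (256,236), above the mat at (256,314). Next I lower it.

{"api": "jog_arm", "payload": {"commands": [{"twist":[-0.02,-0.04,-0.1],"offset":[0.4,-0.4,-0.3],"hand":0},{"twist":[0,0,0],"offset":[0,0,-0.6],"hand":0},{"twist":[0,0,0],"offset":[0,0,-0.7],"hand":0},{"twist":[0,0,0],"offset":[0,0,-0.7],"hand":0},{"twist":[0,0,0],"offset":[0,0,-0.7],"hand":0},{"twist":[0,0,0],"offset":[0,0,-0.7],"hand":0},{"twist":[0,0,0],"offset":[0,0,-0.5],"hand":0},{"twist":[0,0,0],"offset":[0,0,0],"hand":0}]}}

```text
time_s: 7.95
position: [512.8, 311.2, 61.6]
tcp_rot: [3.082, 0.532, 0.002]
contact_force: [0.5, 0.4, -1.8]
gripper_width: 0.582
```

```bash
python3 -c "
from dl import *; go(500,335,20,1.940)"
```

```text
t 7.95 pos [512.8 311.2  61.6] zaxis [ 0.0036 -0.014  -0.9999] jaw -1.2288 F [ 0.5  0.4 -1.8] w 0.582
delta mm [-12.8  23.8 -41.6] units [-0.32  0.59 -1.04]
turn rad [0.014  0.0038 0.0272] units [0.09 0.03 0.18] q7 [-0.32  0.6  -0.44  1.79  0.35  0.83 -2.15]
```

{"api": "jog_arm", "payload": {"commands": [{"twist":[0.09,0.03,0.1],"offset":[-0.2,0.5,-0.3],"hand":0},{"twist":[0,0,0],"offset":[0,0,-0.3],"hand":0},{"twist":[0,0,0],"offset":[0,0,-0.15],"hand":0},{"twist":[0,0,0],"offset":[0,0,0],"hand":0}]}}

```text
time_s: 8.45
position: [506.6, 330.9, 31.1]
tcp_rot: [-3.092, -0.555, -0.002]
contact_force: [-0.5, -0.7, -1.5]
gripper_width: 0.578
```

```bash
python3 -c "
from dl import *; go(505,335,20,1.940)"
```

```text
t 8.45 pos [506.6 330.9  31.1] zaxis [ 1.4e-03  7.0e-04 -1.0e+00] jaw -1.2158 F [-0.5 -0.7 -1.5] w 0.578
delta mm [ -1.6   4.1 -11.1] units [-0.04  0.1  -0.28]
turn rad [-0.0007  0.0014  0.0142] units [-0.    0.01  0.09] q7 [-0.35  0.65 -0.43  1.79  0.37  0.78 -2.18]
```

{"api": "jog_arm", "payload": {"commands": [{"twist":[0,0,0],"offset":[0,0,-0.15],"hand":0},{"twist":[0,0,0],"offset":[0,0,-0.1],"hand":0},{"twist":[0,0,0],"offset":[0,0,-0.05],"hand":0},{"twist":[0,0,0],"offset":[0,0,0],"hand":0}]}}

```text
time_s: 8.95
position: [507.3, 331.2, 19.8]
tcp_rot: [-3.092, -0.554, -0.005]
contact_force: [-0.3, -1.1, -1.1]
gripper_width: 0.577
```

```bash
python3 -c "
from dl import *; go(505,335,20,1.940)"
```

```text
t 8.95 pos [507.3 331.2  19.8] zaxis [ 0.0032  0.0012 -1.    ] jaw -1.216 F [-0.3 -1.1 -1.1] w 0.577
delta mm [-2.3  3.8  0.2] units [-0.06  0.1   0.01]
turn rad [-0.0012  0.0032  0.0144] units [-0.01  0.02  0.1 ] q7 [-0.36  0.67 -0.42  1.8   0.38  0.76 -2.19]
```

Force is still near −1, so it isn't quite touching. I'll nudge it down a little.

{"api": "jog_arm", "payload": {"commands": [{"twist":[0,0,0],"offset":[0,0,-0.04],"hand":0},{"twist":[0,0,0],"offset":[0,0,-0.03],"hand":0},{"twist":[0,0,0],"offset":[0,0,0],"hand":0}]}}

```text
time_s: 9.32
position: [507.5, 331.3, 20.0]
tcp_rot: [3.092, 0.554, 0.007]
contact_force: [-0.1, 0.2, -1.9]
gripper_width: 0.582
```

```bash
python3 -c "
from dl import *; go(505,335,20,1.940)"
```

```text
t 9.325 pos [507.5 331.3  20. ] zaxis [ 4.7e-03  7.0e-04 -1.0e+00] jaw -1.2162 F [-0.1  0.2 -1.9] w 0.582
delta mm [-2.5  3.7 -0. ] units [-0.06  0.09 -0.  ]
turn rad [-0.0008  0.0047  0.0146] units [-0.01  0.03  0.1 ] q7 [-0.36  0.67 -0.42  1.8   0.38  0.75 -2.19]
```

{"api": "jog_arm", "payload": {"commands": [{"twist":[0,0,0],"offset":[0,0,-0.09],"hand":0},{"twist":[0,0,0],"offset":[0,0,-0.05],"hand":0},{"twist":[0,0,0],"offset":[0,0,0],"hand":0}]}}

```text
time_s: 9.7
position: [508.0, 331.5, 20.1]
tcp_rot: [3.091, 0.552, 0.012]
contact_force: [0.0, -0.2, -1.9]
gripper_width: 0.579
```

```bash
python3 -c "
from dl import *; go(505,335,20,1.940)
im=ctrl.read_camera('side');cv2.imwrite('pics/s3.png',im[:,:,::-1]);crop('pics/s3.png',190,230,330,350,5,'pics/sc3.png')"
```

```text
t 9.7 pos [508.  331.5  20.1] zaxis [ 7.6e-03 -1.0e-04 -1.0e+00] jaw -1.2177 F [ 0.  -0.2 -1.9] w 0.579
delta mm [-3.   3.5 -0.1] units [-0.07  0.09 -0.  ]
turn rad [0.     0.0076 0.0161] units [0.   0.05 0.11] q7 [-0.36  0.66 -0.42  1.8   0.38  0.75 -2.2 ]
```

View pics/sc3.png

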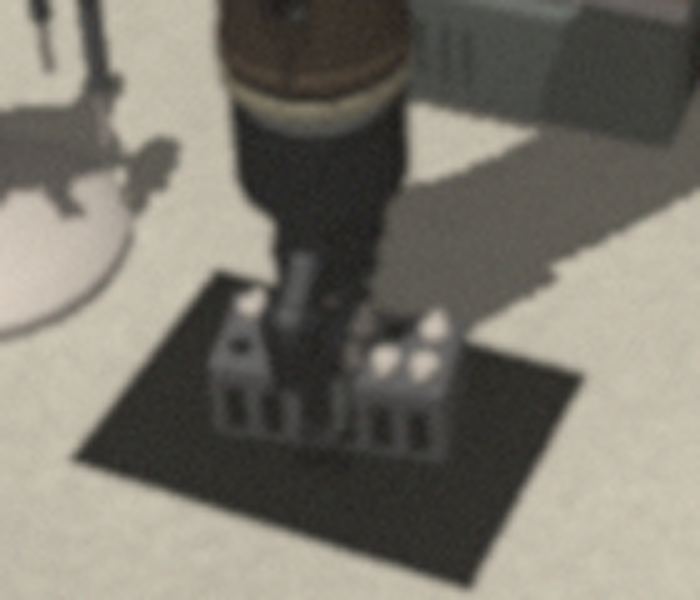

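{"api": "jog_arm", "payload": {"commands": [{"twist":[0,0.04,0],"offset":[-0.05,0,-0.12],"hand":0},{"twist":[0,0,0],"offset":[0,0,-0.12],"hand":0}]}}

```text
time_s: 10.0
position: [508.6, 331.7, 19.1]
tcp_rot: [3.091, 0.548, 0.012]
contact_force: [-17.6, -13.6, 57.5]
gripper_width: 0.578
```

```bash
python3 -c "
from dl import *; go(505,335,20,1.940)"
```

```text
t 10.0 pos [508.6 331.7  19.1] zaxis [ 0.008  -0.0013 -1.    ] jaw -1.2197 F [-17.6 -13.6  57.5] w 0.578
delta mm [-3.6  3.3  0.9] units [-0.09  0.08  0.02]
turn rad [0.0012 0.008  0.0181] units [0.01 0.05 0.12] q7 [-0.36  0.67 -0.41  1.8   0.38  0.75 -2.2 ]
```

{"api": "jog_arm", "payload": {"commands": [{"twist":[0,0,0],"offset":[0,0,0],"hand":0},{"twist":[0,0,0],"offset":[0,0,0],"hand":0}]}}

```text
time_s: 10.25
position: [509.3, 332.0, 20.1]
tcp_rot: [3.091, 0.548, 0.015]
contact_force: [-0.2, -0.2, -1.9]
gripper_width: 0.577
```

```bash
python3 -c "
from dl import *; go(505,335,20,1.940)"
```

```text
t 10.25 pos [509.3 332.   20.1] zaxis [ 9.8e-03 -4.0e-04 -1.0e+00] jaw -1.2198 F [-0.2 -0.2 -1.9] w 0.577
delta mm [-4.3  3.  -0.1] units [-0.11  0.07 -0.  ]
turn rad [0.0003 0.0098 0.0182] units [0.   0.07 0.12] q7 [-0.36  0.67 -0.41  1.8   0.38  0.75 -2.2 ]
```

Contact at about z 20, so the rack is less than 1 mm above the mat. Releasing, then going up.

{"api": "jog_arm", "payload": {"commands": [{"twist":[0,0,0],"offset":[0,0,-0.05],"hand":0.6},{"twist":[0,0,0],"offset":[0,0,0],"hand":0.7},{"twist":[0,0,0],"offset":[0,0,0],"hand":0.85},{"twist":[0,0,0],"offset":[0,0,0],"hand":1},{"twist":[0,0,0],"offset":[0,0,0],"hand":1},{"twist":[0,0,0],"offset":[0,0,0],"hand":1}]}}

```text
time_s: 11.0
position: [509.0, 331.9, 15.9]
tcp_rot: [3.091, 0.548, 0.012]
contact_force: [-0.2, -0.3, 0.3]
gripper_width: 1.005
```

```bash
python3 -c "
from dl import *; go(505,335,20,1.940)
im=ctrl.read_camera('side');cv2.imwrite('pics/s4.png',im[:,:,::-1]);crop('pics/s4.png',190,230,330,350,5,'pics/sc4.png')"
```

```text
t 11.0 pos [509.  331.9  15.9] zaxis [ 7.8e-03 -8.0e-04 -1.0e+00] jaw -1.2198 F [-0.2 -0.3  0.3] w 1.005
delta mm [-4.   3.1  4.1] units [-0.1   0.08  0.1 ]
turn rad [0.0007 0.0078 0.0182] units [0.   0.05 0.12] q7 [-0.36  0.67 -0.41  1.8   0.38  0.75 -2.2 ]
```

View pics/sc4.png

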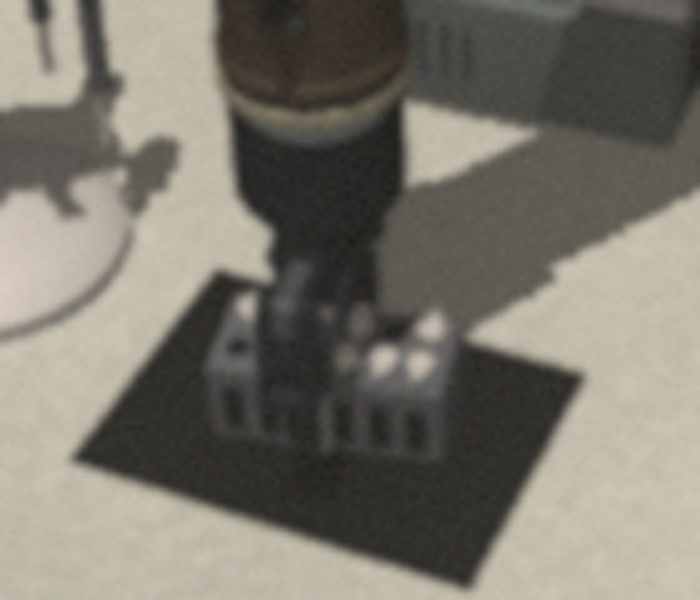

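{"api": "jog_arm", "payload": {"commands": [{"twist":[0,0,0],"offset":[0,0,0.4],"hand":1},{"twist":[0,0,0],"offset":[0,0,0.6],"hand":1},{"twist":[0,0,0],"offset":[0,0,0.7],"hand":1},{"twist":[0,0,0],"offset":[0,0,0.9],"hand":1},{"twist":[0,0,0],"offset":[0,0,0.9],"hand":1},{"twist":[0,0,0.5],"offset":[0,-0.3,0.9],"hand":1},{"twist":[0,0,1],"offset":[0,-0.7,0.9],"hand":1},{"twist":[0,0,1],"offset":[0,-0.9,0.7],"hand":1},{"twist":[0,0,1],"offset":[0,-0.9,0],"hand":1},{"twist":[0,0,1],"offset":[0,-0.9,0],"hand":1},{"twist":[0,0,1],"offset":[0,-0.9,0],"hand":1},{"twist":[0,0,1],"offset":[0,-0.9,0],"hand":1},{"twist":[0,0,1],"offset":[0,-0.9,0],"hand":1},{"twist":[0,0,1],"offset":[0,-0.9,0],"hand":1},{"twist":[0,0,0.5],"offset":[0,-0.6,0],"hand":1},{"twist":[0,0,0],"offset":[0,0,0],"hand":1}]}}

```text
time_s: 13.05
position: [505.0, 8.6, 283.1]
tcp_rot: [2.012, 2.412, 0.032]
contact_force: [0.4, 0.6, 0.1]
gripper_width: 0.999
```

```bash
python3 -c "
from dl import *; go(494,-29.6,180,.164)
for n in('side','top'):
  im=ctrl.read_camera(n);cv2.imwrite(f'pics/{n}5.png',im[:,:,::-1])
a=cv2.imread('pics/side5.png')[140:340,140:400];b=cv2.imread('pics/top5.png')[100:300,150:410];cv2.imwrite('pics/m5.png',cv2.resize(np.vstack([a,b]),None,fx=1.5,fy=1.5,interpolation=2))"
```

```text
t 13.05 pos [505.    8.6 283.1] zaxis [ 0.0136  0.0153 -0.9998] jaw 0.1805 F [0.4 0.6 0.1] w 0.999
delta mm [ -11.   -38.2 -103.1] units [-0.28 -0.96 -2.58]
turn rad [-0.0152  0.0137 -0.0166] units [-0.1   0.09 -0.11] q7 [ 0.49  0.22 -0.69  1.79  0.14  1.17 -0.06]
```

View pics/m5.png

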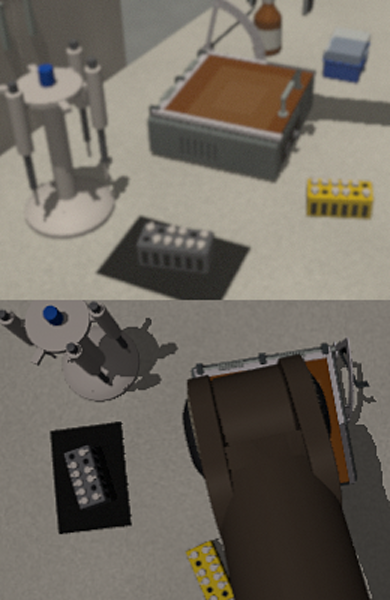

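The rack stands upright within the mat in both views: side inset (175,246), top inset (85,475). Now I go to the handle.

{"api": "jog_arm", "payload": {"commands": [{"twist":[-0.1,0.09,-0.11],"offset":[-0.15,-0.5,-0.3],"hand":1},{"twist":[0,0,0],"offset":[-0.1,-0.4,-0.5],"hand":1},{"twist":[0,0,0],"offset":[0,0,-0.7],"hand":1},{"twist":[0,0,0],"offset":[0,0,-0.7],"hand":1},{"twist":[0,0,0],"offset":[0,0,0],"hand":1}]}}

```text
time_s: 13.78
position: [492.2, -25.1, 190.9]
tcp_rot: [-2.029, -2.397, 0.006]
contact_force: [-1.4, -0.1, 0.6]
gripper_width: 1.004
```

```bash
python3 -c "
from dl import *; go(494,-29.6,118,.164)"
```

```text
t 13.775 pos [492.2 -25.1 190.9] zaxis [-0.0035 -0.0025 -1.    ] jaw 0.1659 F [-1.4 -0.1  0.6] w 1.004
delta mm [  1.8  -4.5 -72.9] units [ 0.05 -0.11 -1.82]
turn rad [ 0.0024 -0.0035 -0.0019] units [ 0.02 -0.02 -0.01] q7 [ 0.49  0.3  -0.65  1.92  0.22  0.99 -0.09]
```

{"api": "jog_arm", "payload": {"commands": [{"twist":[0,0,0],"offset":[0.05,-0.1,-0.4],"hand":1},{"twist":[0,0,0],"offset":[0,0,-0.5],"hand":1},{"twist":[0,0,0],"offset":[0,0,-0.5],"hand":1},{"twist":[0,0,0],"offset":[0,0,-0.35],"hand":1},{"twist":[0,0,0],"offset":[0,0,0],"hand":1}]}}

```text
time_s: 14.4
position: [496.1, -30.1, 119.6]
tcp_rot: [2.029, 2.395, -0.005]
contact_force: [-0.5, -0.0, 0.4]
gripper_width: 0.998
```

```bash
python3 -c "
from dl import *; go(494,-29.6,116,.164)
im=ctrl.read_camera('side');cv2.imwrite('pics/s6.png',im[:,:,::-1]);crop('pics/s6.png',265,130,375,240,6,'pics/sc6.png')"
```

```text
t 14.4 pos [496.1 -30.1 119.6] zaxis [-0.     -0.0041 -1.    ] jaw 0.1653 F [-0.5 -0.   0.4] w 0.998
delta mm [-2.1  0.5 -3.6] units [-0.05  0.01 -0.09]
turn rad [ 0.0041 -0.     -0.0013] units [ 0.03 -0.   -0.01] q7 [ 0.45  0.4  -0.61  1.99  0.31  0.84 -0.16]
```

View pics/sc6.png

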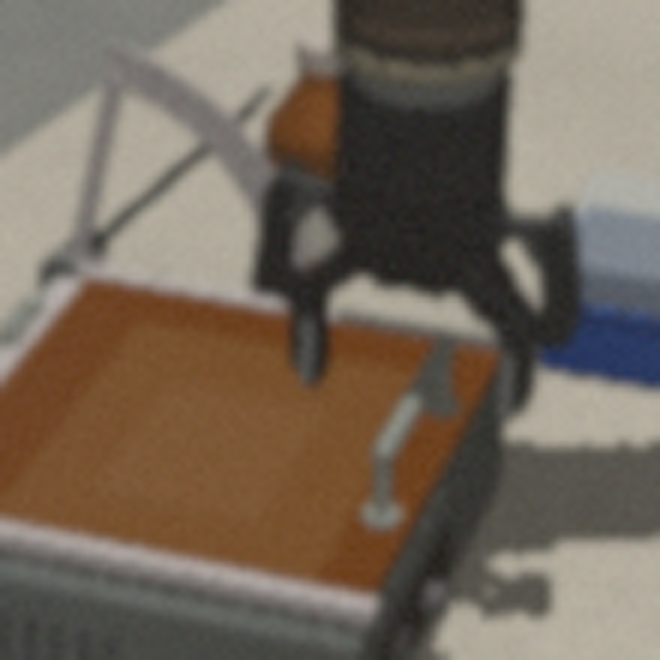

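The fingers straddle the bar, with tips at (308,380) and (515,400) and the bar between them. I go slightly lower and close.

{"api": "jog_arm", "payload": {"commands": [{"twist":[0.03,0,0],"offset":[-0.05,0,-0.13],"hand":1},{"twist":[0,0,0],"offset":[0,0,0],"hand":0.7},{"twist":[0,0,0],"offset":[0,0,0],"hand":0.5},{"twist":[0,0,0],"offset":[0,0,0],"hand":0.3},{"twist":[0,0,0],"offset":[0,0,0],"hand":0.15},{"twist":[0,0,0],"offset":[0,0,0],"hand":0},{"twist":[0,0,0],"offset":[0,0,0],"hand":0},{"twist":[0,0,0],"offset":[0,0,0],"hand":0},{"twist":[0,0,0],"offset":[0,0,0],"hand":0}], "force": 60}}

```text
time_s: 15.58
position: [493.8, -30.5, 116.6]
tcp_rot: [2.03, 2.396, -0.001]
contact_force: [-0.9, -0.9, 1.3]
gripper_width: 0.089
```

```bash
python3 -c "
from dl import *; go(494,-29.6,116,.164)"
```

```text
t 15.575 pos [493.8 -30.5 116.6] zaxis [ 8.0e-04 -1.3e-03 -1.0e+00] jaw 0.1653 F [-0.9 -0.9  1.3] w 0.089
delta mm [ 0.2  0.9 -0.6] units [ 0.    0.02 -0.02]
turn rad [ 0.0013  0.0008 -0.0013] units [ 0.01  0.01 -0.01] q7 [ 0.45  0.4  -0.61  2.    0.31  0.83 -0.16]
```

{"api": "jog_arm", "payload": {"commands": [{"twist":[0,0,0],"offset":[0.05,0.01,0.27],"hand":0},{"twist":[0,0,0],"offset":[0.06,0.01,0.27],"hand":0},{"twist":[0,0,0],"offset":[0.09,0.01,0.27],"hand":0},{"twist":[0,0,0],"offset":[0.09,0.01,0.27],"hand":0},{"twist":[0,0,0],"offset":[0.11,0.02,0.26],"hand":0},{"twist":[0,0,0],"offset":[0,0,0],"hand":0}]}}

```text
time_s: 16.32
position: [510.2, -27.6, 172.7]
tcp_rot: [-2.029, -2.397, 0.001]
contact_force: [1.7, 0.2, -8.4]
gripper_width: 0.095
```

```bash
cat > th.py <<'E'
from dl import *
def th(P0=np.array([493.8,-30.5,116.6])):
    s=ctrl.get_state(); a=.164;X=np.array([np.cos(a),np.sin(a),0])
    d=s['position']-P0; h=-222+d@X; z=38+d[2]; print('theta',np.arctan2(z,-h)-.1695,'r',np.hypot(h,z),'F',s['contact_force'].round(1),'dY',d@np.array([-X[1],X[0],0]))
E
python3 -c "
from th import *; go(516,-27,176,.164); th()
im=ctrl.read_camera('side');cv2.imwrite('pics/s7.png',im[:,:,::-1]);crop('pics/s7.png',230,130,380,240,5,'pics/sc7.png')"
```

```text
t 16.325 pos [510.2 -27.6 172.7] zaxis [-0.0011  0.     -1.    ] jaw 0.1658 F [ 1.7  0.2 -8.4] w 0.095
delta mm [5.8 0.6 3.3] units [0.14 0.02 0.08]
turn rad [-0.     -0.0011 -0.0018] units [-0.   -0.01 -0.01] q7 [ 0.47  0.35 -0.63  1.9   0.25  0.97 -0.11]
theta 0.26040886724951995 r 225.88891148805388 F [ 1.7  0.2 -8.4] dY 0.1694223616688371
```

View pics/sc7.png

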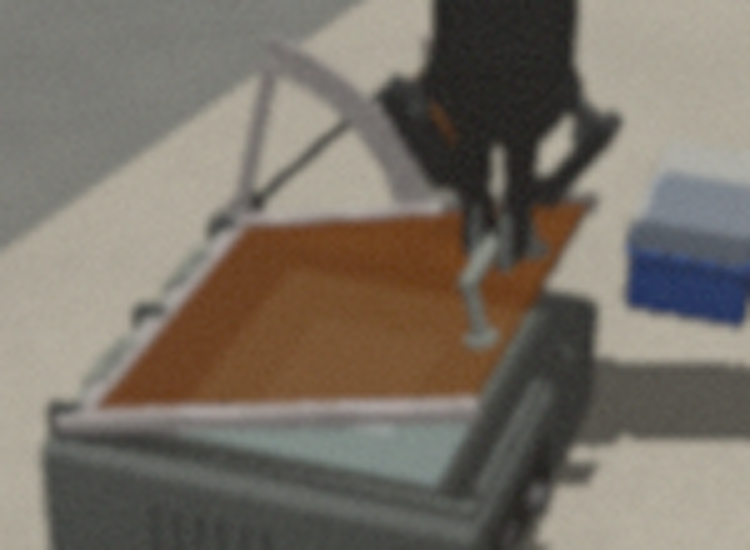

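{"api": "jog_arm", "payload": {"commands": [{"twist":[0,0,0],"offset":[0.12,0.02,0.25],"hand":0},{"twist":[0,0,0],"offset":[0.13,0.02,0.25],"hand":0},{"twist":[0,0,0],"offset":[0.15,0.02,0.24],"hand":0},{"twist":[0,0,0],"offset":[0.16,0.03,0.23],"hand":0},{"twist":[0,0,0],"offset":[0.17,0.03,0.22],"hand":0},{"twist":[0,0,0],"offset":[0.18,0.03,0.21],"hand":0},{"twist":[0,0,0],"offset":[0.19,0.03,0.2],"hand":0},{"twist":[0,0,0],"offset":[0,0,0],"hand":0}]}}

```text
time_s: 17.38
position: [553.6, -20.0, 239.2]
tcp_rot: [-2.025, -2.393, 0.01]
contact_force: [-2.4, -0.5, -7.9]
gripper_width: 0.085
```

```bash
python3 -c "
from th import *; go(594,-14,269,.164); th()"
```

```text
t 17.375 pos [553.6 -20.  239.2] zaxis [-9.5e-03 -4.0e-04 -1.0e+00] jaw 0.166 F [-2.4 -0.5 -7.9] w 0.085
delta mm [40.4  6.  29.8] units [1.01 0.15 0.75]
turn rad [ 0.0003 -0.0095 -0.002 ] units [ 0.   -0.06 -0.01] q7 [ 0.45  0.36 -0.64  1.72  0.23  1.15 -0.09]
theta 0.6138320370224293 r 227.56833054476553 F [-2.4 -0.5 -7.9] dY 0.5478937805097629
```

{"api": "jog_arm", "payload": {"commands": [{"twist":[0,-0.05,0],"offset":[0.2,0.03,0.19],"hand":0},{"twist":[0,0,0],"offset":[0.21,0.03,0.18],"hand":0},{"twist":[0,0,0],"offset":[0.21,0.03,0.17],"hand":0},{"twist":[0,0,0],"offset":[0,0,0],"hand":0}]}}

```text
time_s: 17.88
position: [576.3, -16.1, 260.2]
tcp_rot: [-2.025, -2.394, 0.01]
contact_force: [-5.2, -0.3, -7.2]
gripper_width: 0.091
```

```bash
python3 -c "
from th import *; go(594,-14,269,.164); th()
for n in('side','top'):
  im=ctrl.read_camera(n);cv2.imwrite(f'pics/{n}8.png',im[:,:,::-1])
crop('pics/side8.png',230,100,380,240,5,'pics/sc8.png')"
```

```text
t 17.875 pos [576.3 -16.1 260.2] zaxis [-8.8e-03 -6.0e-04 -1.0e+00] jaw 0.1664 F [-5.2 -0.3 -7.2] w 0.091
delta mm [17.7  2.1  8.8] units [0.44 0.05 0.22]
turn rad [ 0.0006 -0.0088 -0.0024] units [ 0.   -0.06 -0.02] q7 [ 0.42  0.38 -0.63  1.64  0.24  1.21 -0.1 ]
theta 0.7504722192807473 r 228.23875102492573 F [-5.2 -0.3 -7.2] dY 0.7524627329510892
```

View pics/sc8.png

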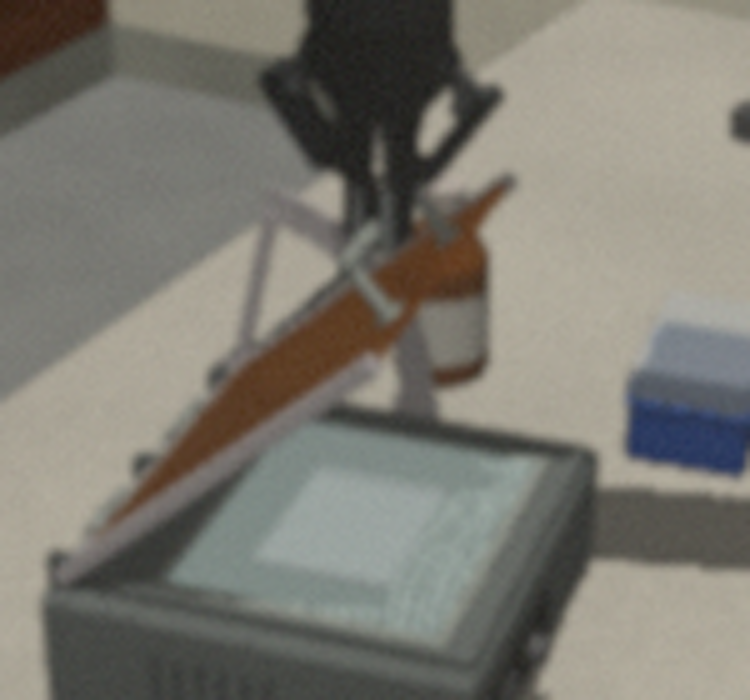

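View pics/top8.png

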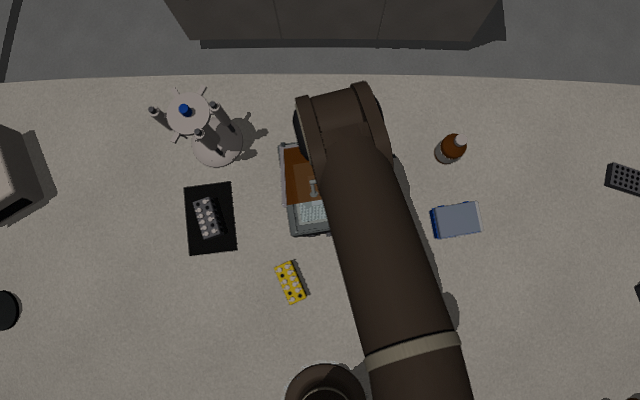

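The shield is partly up. The near rail runs from (65,570) to (375,365) in the crop, and the rack still stands on the mat at (206,218) in the top view. Next I measure the rail and pointer angles in the side image.

```bash
cat > ang.py <<'E'
from h import *
a=0.164; X=np.array([np.cos(a),np.sin(a),0]);Y=np.array([-np.sin(a),np.cos(a),0]); H=np.array([712.3,6.5,95])
def line_ang(px,off,n='side'):
    P=onplane(n,px,H+Y*off,Y)-H; l=np.c_[-P@X,P[:,2]]
    vx,vy,x0,y0=cv2.fitLine(l.astype(np.float32),cv2.DIST_HUBER,0,.01,.01).ravel(); 
    if vx<0: vx,vy=-vx,-vy
    nd=-vy*(-x0)+vx*(-y0)  # signed dist of hinge from line
    return np.arctan2(vy,vx),nd,l
def rail_edge(img,p0,p1,hw=9):
    """lower/upper edges of bright rail between px p0,p1 by perpendicular profiles"""
    g=cv2.imread(img).astype(np.float32); g=g[:,:,0]  # blue: rail bright vs amber
    p0=np.array(p0,float);p1=np.array(p1,float);d=(p1-p0)/np.linalg.norm(p1-p0);n=np.array([-d[1],d[0]])
    t=np.arange(-hw,hw,.1);C=[]
    for s in np.linspace(.05,.95,40):
        q=p0+(p1-p0)*s+t[:,None]*n
        v=cv2.remap(cv2.GaussianBlur(g,(3,3),.6),q[:,0].astype(np.float32)[:,None],q[:,1].astype(np.float32)[:,None],cv2.INTER_CUBIC).ravel()
        C.append((q,v))
    return C
E
python3 - <<'E'
from ang import *
for nm,f,p0,p1 in(('t0','pics/side0.png',(250,214.5),(325,229.5)),('s7','pics/s7.png',(245,214.5),(325,211)),('s8','pics/side8.png',(243,214),(305,173))):
    C=rail_edge(f,p0,p1,6); M=np.mean([v for q,v in C],0); print(nm,M[::6].round(0))
    pts=[];
    for q,v in C:
        w=np.clip(v-(v.max()+np.median(v))/2,0,None); 
        i=np.argmax(v); w[:max(0,i-25)]=0; w[i+25:]=0
        pts.append((q*w[:,None]).sum(0)/w.sum())
    for off in(113,118):
        r=line_ang(pts,off); print(off,r[0],r[1],r[2][[0,-1]].round(1).tolist())
E
```

```text
t0 [ 42.  42.  42.  42.  44.  49.  63.  83. 106. 127. 139. 141. 135. 124.
 112. 100.  91.  84.  82.  84.]
113 0.0025837664 1.1434325 [[29.7, -1.1], [221.7, -0.6]]
118 0.0025837675 -2.6049824 [[32.3, 2.7], [223.2, 3.1]]
s7 [ 51.  51.  53.  60.  74.  94. 115. 131. 138. 136. 129. 120. 113. 110.
 109. 110. 111. 112. 112. 111.]
113 0.25919178 0.36523247 [[16.1, 17.4], [219.9, 57.8]]
118 0.25918463 -2.5565815 [[18.7, 21.0], [221.4, 61.2]]
s8 [ 62.  60.  60.  66.  77.  90. 101. 108. 110. 110. 108. 104. 100.  95.
  90.  87.  86.  87.  89.  91.]
113 0.58218867 -14.048218 [[-0.2, 16.7], [174.2, 141.9]]
118 0.58221036 -15.587624 [[2.6, 20.4], [176.0, 144.8]]
```

```bash
python3 - <<'E'
from ang import *
x0,y0,x1,y1,s=225,110,345,225,6
crop('pics/side8.png',x0,y0,x1,y1,s,'pics/z8.png'); im=cv2.imread('pics/z8.png')
for th,c in((.75,(0,255,0)),(.68,(255,0,0))):
  for y in(113,-113):
    P=[H+Y*y-X*r*np.cos(th)+np.array([0,0,r*np.sin(th)]) for r in(0,236)]
    q=((proj('side',P)-[x0,y0]+.5)*s-.5).astype(int); cv2.line(im,tuple(map(int,q[0])),tuple(map(int,q[1])),c,1)
P=[H-145*Y-X*r*np.cos(.84)+np.array([0,0,r*np.sin(.84)]) for r in(0,147)]
q=((proj('side',P)-[x0,y0]+.5)*s-.5).astype(int); cv2.line(im,tuple(map(int,q[0])),tuple(map(int,q[1])),(0,0,255),1)
cv2.imwrite('pics/z8o.png',im)
E
```

```text
(no output)
```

View pics/z8o.png

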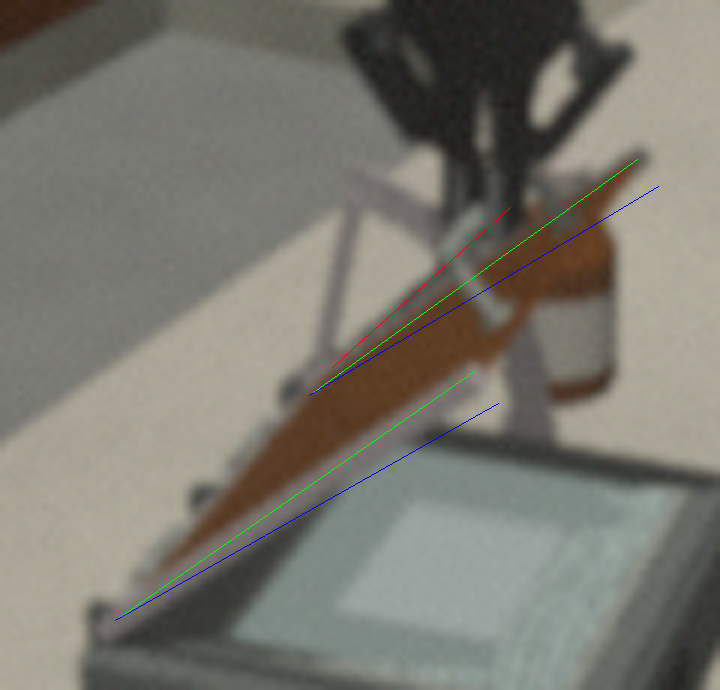

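```bash
python3 - <<'E'
from ang import *
f='pics/side0.png'
sx=lambda x,y:((x+.5)/12-.5+265,(y+.5)/12-.5+130)
pts=[]
for p0,p1 in((sx(225,465),sx(400,308)),(sx(485,238),sx(530,185))):
    for q,v in rail_edge(f,p0,p1,4):
        w=np.clip((np.percentile(v,70)-5)-v,0,None); i=np.argmin(v);w[:max(0,i-15)]=0;w[i+15:]=0
        pts.append((q*w[:,None]).sum(0)/w.sum())
pts=np.array(pts)
for nm,s in(('inner',slice(0,40)),('outer',slice(40,80)),('all',slice(0,80))):
  for off in(-138,-145):
    r=line_ang(pts[s],off);l=r[2];print(nm,off,r[0],r[1],'mean dir',np.mean(np.arctan2(l[-20:,1],l[-20:,0])),np.linalg.norm(l[-1]))
# top view: predicted tip
for t in(.81,.84,.87):
    print(t,proj('top',[H-145*Y-X*138*np.cos(t)+np.array([0,0,138*np.sin(t)])]),proj('side',[H-145*Y-X*138*np.cos(t)+np.array([0,0,138*np.sin(t)])]))
E
```

```text
inner -138 0.82503647 -1.759161 mean dir 0.8491620060327424 90.59809383542942
inner -145 0.8250362 -1.1949615 mean dir 0.8426129414622785 86.06360251040287
outer -138 0.22140619 -73.718124 mean dir 0.7694756393080134 147.51212289769876
outer -145 0.22117645 -70.836205 mean dir 0.7633149854539483 143.36426897555575
all -138 0.7269161 -6.611534 mean dir 0.7694756393080134 147.51212289769876
all -145 0.72693473 -5.579792 mean dir 0.7633149854539483 143.36426897555575
0.81 [[391.24918687 157.56011089]] [[308.61931658 146.88894233]]
0.84 [[391.21078118 156.03581508]] [[307.67663206 145.88621127]]
0.87 [[391.15940844 154.47973697]] [[306.70689009 144.90654081]]
```

```bash
python3 - <<'E'
from ang import *
for f,n in(('pics/side8.png','a'),('pics/side0.png','b')):
  x0,y0,s=268,130,12
  crop(f,x0,y0,x0+66,y0+48,s,f'pics/zz{n}.png'); im=cv2.imread(f'pics/zz{n}.png')
  for th in(.78,.84,.90):
    P=[H-141*Y-X*r*np.cos(th)+np.array([0,0,r*np.sin(th)]) for r in(20,147)]
    q=((proj('side',P)-[x0,y0]+.5)*s-.5).astype(int); cv2.line(im,tuple(map(int,q[0])),tuple(map(int,q[1])),(0,0,255),1)
  cv2.imwrite(f'pics/zz{n}.png',im)
E
```

```text
(no output)
```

View pics/zza.png

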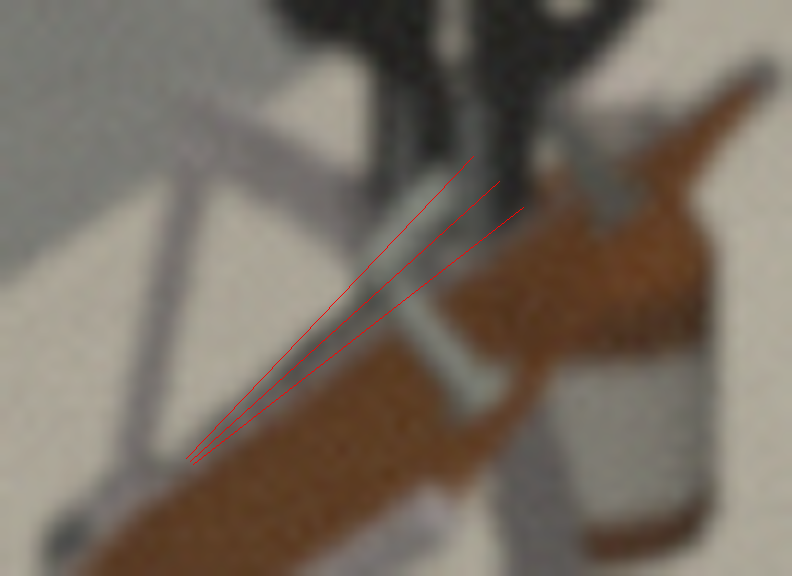

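View pics/zzb.png

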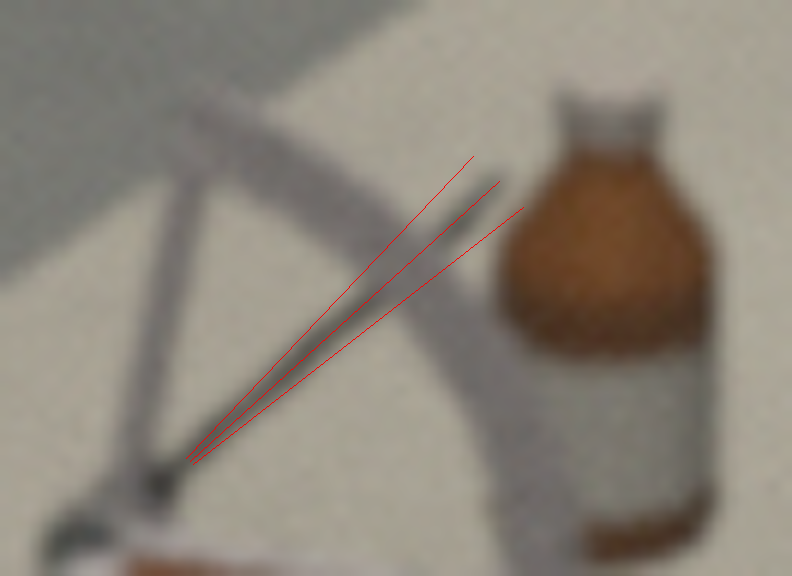

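{"api": "jog_arm", "payload": {"commands": [{"twist":[0,-0.03,0],"offset":[0.16,0.03,0.12],"hand":0},{"twist":[0,0,0],"offset":[0.16,0.03,0.11],"hand":0},{"twist":[0,0,0],"offset":[0.1,0.02,0.07],"hand":0},{"twist":[0,0,0],"offset":[0,0,0],"hand":0}]}}

```text
time_s: 18.48
position: [589.7, -13.7, 270.5]
tcp_rot: [-2.025, -2.393, 0.013]
contact_force: [-4.8, 0.4, -5.6]
gripper_width: 0.087
```

```bash
cat > look.py <<'E'
from th import *
from ang import *
def look(k,thp):
    im=ctrl.read_camera('side');f=f'pics/side{k}.png';cv2.imwrite(f,im[:,:,::-1])
    x0,y0,s=230,105,6
    crop(f,x0,y0,x0+125,y0+98,s,f'pics/z{k}.png'); im=cv2.imread(f'pics/z{k}.png')
    for th_,c in((thp-.03,(255,0,0)),(thp,(0,255,0)),(thp+.03,(0,0,255))):
      for y in(113,-113):
        P=[H+Y*y-X*r*np.cos(th_)+np.array([0,0,r*np.sin(th_)]) for r in(0,236)]
        q=((proj('side',P)-[x0,y0]+.5)*s-.5).astype(int); cv2.line(im,tuple(map(int,q[0])),tuple(map(int,q[1])),c,1)
    cv2.imwrite(f'pics/z{k}.png',im)
E
python3 -c "
from look import *; go(594,-14,269,.164); th(); look(9,.843)"
```

```text
t 18.475 pos [589.7 -13.7 270.5] zaxis [-0.0106 -0.0019 -0.9999] jaw 0.1658 F [-4.8  0.4 -5.6] w 0.087
delta mm [ 4.3 -0.3 -1.5] units [ 0.11 -0.01 -0.04]
turn rad [ 0.0019 -0.0106 -0.0018] units [ 0.01 -0.07 -0.01] q7 [ 0.41  0.4  -0.63  1.59  0.24  1.24 -0.1 ]
theta 0.8253391786423663 r 228.7807350817655 F [-4.8  0.4 -5.6] dY 0.8904563543833508
```

View pics/z9.png

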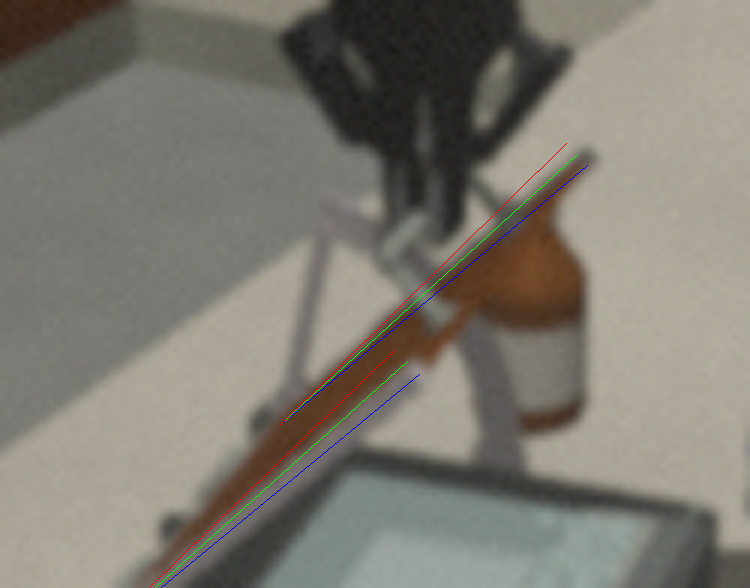

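{"api": "jog_arm", "payload": {"commands": [{"twist":[0,-0.03,0],"offset":[0.14,0.02,0.1],"hand":0},{"twist":[0,0,0],"offset":[0,0,0],"hand":0},{"twist":[0,0,0],"offset":[0,0,0],"hand":0}]}}

```text
time_s: 18.9
position: [593.6, -13.1, 273.0]
tcp_rot: [-2.026, -2.394, 0.012]
contact_force: [-4.5, 0.0, -6.0]
gripper_width: 0.089
```

```bash
python3 -c "
from look import *; go(594,-14,269,.164); th()"
```

```text
t 18.9 pos [593.6 -13.1 273. ] zaxis [-0.0093 -0.002  -1.    ] jaw 0.166 F [-4.5  0.  -6. ] w 0.089
delta mm [ 0.4 -0.9 -4. ] units [ 0.01 -0.02 -0.1 ]
turn rad [ 0.002  -0.0093 -0.002 ] units [ 0.01 -0.06 -0.01] q7 [ 0.4   0.4  -0.63  1.58  0.25  1.25 -0.1 ]
theta 0.8457709491579006 r 228.83654730096313 F [-4.5  0.  -6. ] dY 0.9024434703639482
```

{"api": "jog_arm", "payload": {"commands": [{"twist":[0,0,0],"offset":[0,0,0],"hand":0},{"twist":[0,0,0],"offset":[0,0,0],"hand":0},{"twist":[0,0,0],"offset":[0,0,0],"hand":0},{"twist":[0,0,0],"offset":[0,0,0],"hand":0},{"twist":[0,0,0],"offset":[0,0,0],"hand":0},{"twist":[0,0,0],"offset":[0,0,0],"hand":0}], "force": 80}}

```text
time_s: 19.65
position: [592.4, -13.3, 272.3]
tcp_rot: [-2.025, -2.393, 0.014]
contact_force: [-5.0, 1.3, -6.8]
gripper_width: 0.081
```

```bash
python3 -c "
from look import *; go(594,-14,269,.164); th(); look(10,.843)"
```

```text
t 19.65 pos [592.4 -13.3 272.3] zaxis [-0.0109 -0.0023 -0.9999] jaw 0.166 F [-5.   1.3 -6.8] w 0.081
delta mm [ 1.6 -0.7 -3.3] units [ 0.04 -0.02 -0.08]
turn rad [ 0.0023 -0.0109 -0.002 ] units [ 0.02 -0.07 -0.01] q7 [ 0.4   0.4  -0.63  1.58  0.25  1.25 -0.1 ]
theta 0.8393732381364318 r 228.8900470126741 F [-5.   1.3 -6.8] dY 0.8906254565316977
```

View pics/z10.png

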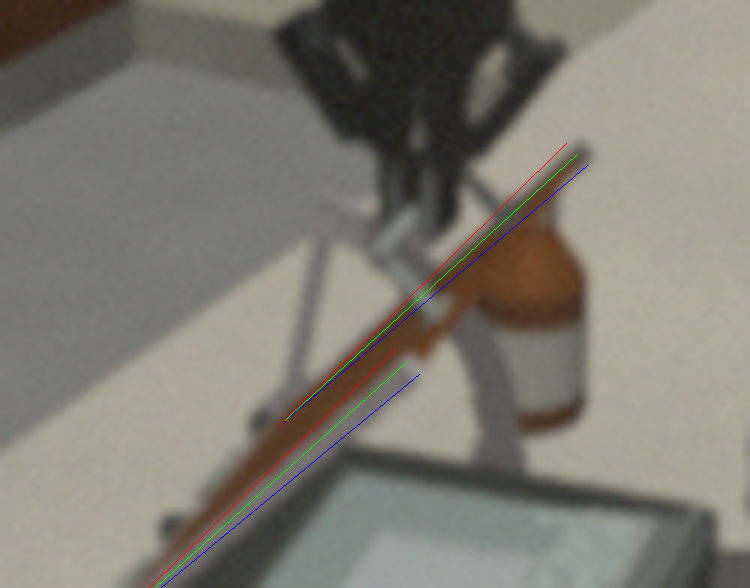

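{"api": "jog_arm", "payload": {"commands": [{"twist":[0,-0.05,0],"offset":[0.08,0.01,0.06],"hand":0},{"twist":[0,0,0],"offset":[0,0,0],"hand":0}]}}

```text
time_s: 19.95
position: [595.3, -12.8, 274.2]
tcp_rot: [-2.028, -2.397, 0.007]
contact_force: [-5.5, 0.4, -6.4]
gripper_width: 0.08
```

```bash
python3 -c "
from look import *; go(594,-14,269,.164); th(); look(11,.848); th()
im=ctrl.read_camera('top');cv2.imwrite('pics/top11.png',im[:,:,::-1]); th()
crop('pics/top11.png',365,110,425,155,12,'pics/tp11.png')
print(np.abs(ctrl.get_state()['qvel']).max())"
```

```text
t 19.95 pos [595.3 -12.8 274.2] zaxis [-0.0043 -0.0021 -1.    ] jaw 0.1661 F [-5.5  0.4 -6.4] w 0.08
delta mm [-1.3 -1.2 -5.2] units [-0.03 -0.03 -0.13]
turn rad [ 0.0021 -0.0043 -0.0021] units [ 0.01 -0.03 -0.01] q7 [ 0.4   0.4  -0.63  1.58  0.25  1.25 -0.11]
theta 0.8548939056579039 r 228.89446905225236 F [-5.5  0.4 -6.4] dY 0.8764561277369556
theta 0.8541648417942136 r 228.91594639926458 F [-4.7  1.3 -7.3] dY 0.8824308200990079
theta 0.8543128640099005 r 228.90767544524851 F [-5.1  0.8 -8. ] dY 0.9123231299388838
0.0026863119789852508
```

View pics/z11.png

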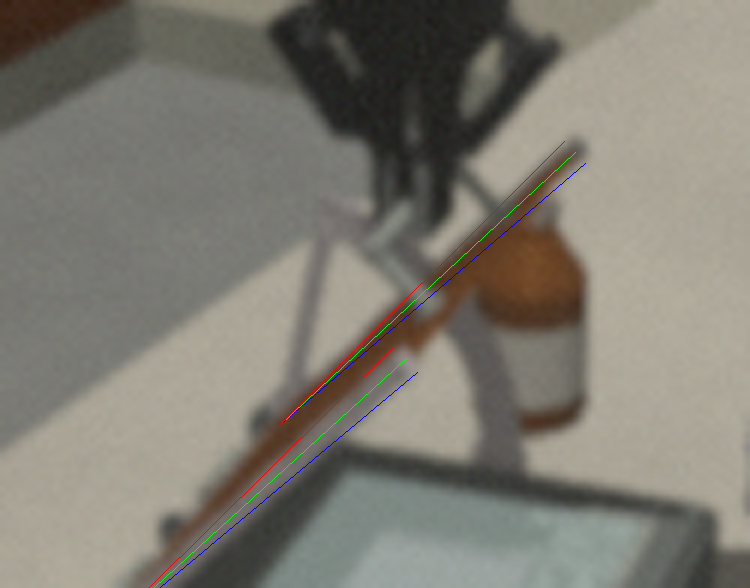

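View pics/top11.png

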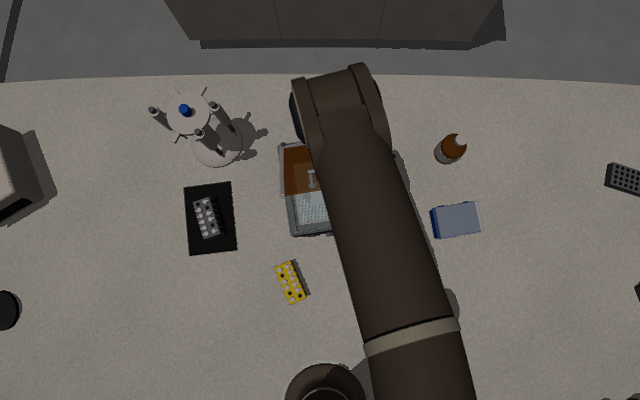

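{"api": "jog_arm", "payload": {"commands": [{"twist":[0,0,0],"offset":[0,0,0],"hand":0},{"twist":[0,0,0],"offset":[0,0,0],"hand":0},{"twist":[0,0,0],"offset":[0,0,0],"hand":0},{"twist":[0,0,0],"offset":[0,0,0],"hand":0},{"twist":[0,0,0],"offset":[0,0,0],"hand":0}]}}

```text
time_s: 20.68
position: [595.1, -12.8, 274.0]
tcp_rot: [-2.028, -2.396, 0.007]
contact_force: [-4.4, 1.0, -7.8]
gripper_width: 0.081
```

```bash
python3 -c "
from look import *; go(594,-14,269,.164); th(); look(12,.845)
for i in range(4): ctrl.read_camera('side')
th()"
```

```text
t 20.675 pos [595.1 -12.8 274. ] zaxis [-0.0048 -0.002  -1.    ] jaw 0.1661 F [-4.4  1.  -7.8] w 0.081
delta mm [-1.1 -1.2 -5. ] units [-0.03 -0.03 -0.13]
turn rad [ 0.002  -0.0048 -0.0021] units [ 0.01 -0.03 -0.01] q7 [ 0.4   0.4  -0.63  1.58  0.25  1.25 -0.11]
theta 0.8539003861429724 r 228.89516495176608 F [-4.4  1.  -7.8] dY 0.9131285679324841
theta 0.8539354697382975 r 228.91528614480146 F [-4.5  0.7 -8.2] dY 0.8841203971439963
```

View pics/z12.png

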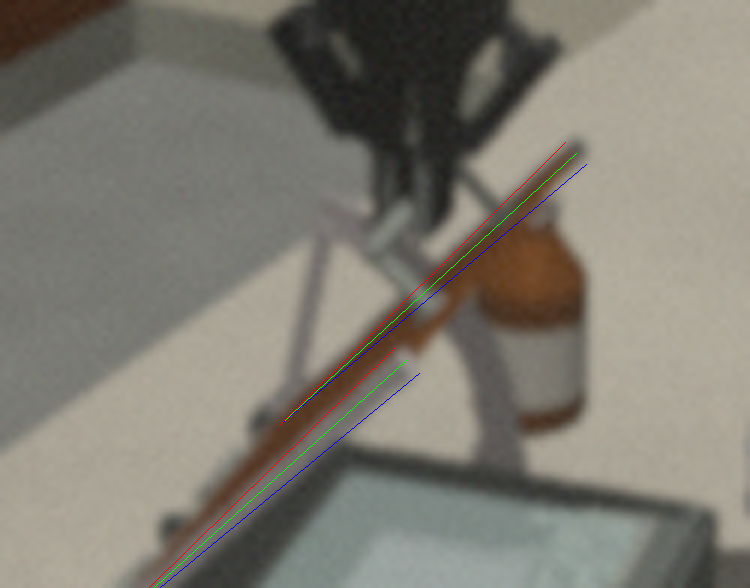

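{"api": "jog_arm", "payload": {"commands": [{"twist":[0,0,0],"offset":[-0.04,-0.01,-0.03],"hand":0},{"twist":[0,0,0],"offset":[0,0,0],"hand":0},{"twist":[0,0,0],"offset":[0,0,0],"hand":0}]}}

```text
time_s: 21.3
position: [593.3, -13.1, 272.9]
tcp_rot: [-2.028, -2.396, 0.007]
contact_force: [-3.6, 0.3, -7.2]
gripper_width: 0.081
```

```bash
python3 -c "
from look import *; go(594,-14,269,.164); th(); look(13,.845)
for i in range(6): ctrl.read_camera('side')
th()"
```

```text
t 21.3 pos [593.3 -13.1 272.9] zaxis [-0.0048 -0.0021 -1.    ] jaw 0.1662 F [-3.6  0.3 -7.2] w 0.081
delta mm [ 0.7 -0.9 -3.9] units [ 0.02 -0.02 -0.1 ]
turn rad [ 0.002  -0.0048 -0.0022] units [ 0.01 -0.03 -0.01] q7 [ 0.4   0.4  -0.63  1.58  0.25  1.24 -0.1 ]
theta 0.8442154521049818 r 228.86866998910125 F [-3.6  0.3 -7.2] dY 0.8826599456435537
theta 0.844390760768831 r 228.87405893073895 F [-5.1  0.1 -7.7] dY 0.8732906862913613
```

View pics/z13.png

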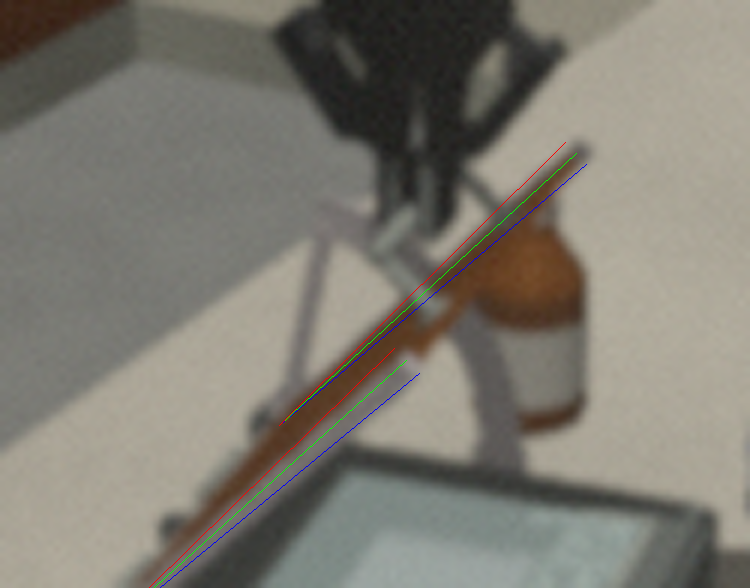

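The far rail's end (583,151) sits on the 0.845 line to within about 0.005 rad. The arm gives 0.844 and holds steady, so I'm handing in.

```bash
python3 -c "
from th import *; ctrl.close_job(); th()"
```

```text
the job is handed in; nothing more can be done
the job is handed in; nothing more can be done
```

The rack is off the shield and standing upright on the mat. The shield is raised to line up with the pointer, still held by its handle, and the job was handed in at about 22 s of the 56 s allowed.

- **Rack:** The side and top pictures taken after release both show it upright, well inside the mat. While seating it I pushed the gripped rack onto the mat with about 58 N at the wrist for a moment. That is below the 120 N wrist limit, and the push went through the rack rather than the arm or gripper body.
- **Shield angle:** I measured about 0.844 rad from the arm's position and about 0.84 rad from the far rail in the side view. It stayed there to within 0.001 rad over the last checks.
- **Pointer angle:** My estimate is about 0.845 rad. Individual readings ran from 0.825 to 0.85 rad, so it is uncertain by roughly ±0.01 rad.
- **Not checked directly:** With the shield up, the gripper and shield hid the pointer tip from the side camera. I could not compare rail and pointer in one picture; the alignment rests on the pointer reading taken at the start. I did nothing that should have moved the pointer.
- **Arm radius drift:** The distance from the hinge to the arm, as measured, grew about 3 mm during the lift. This is probably the bar shifting slightly in the pads or a small error in the hinge position.
- **Bystanders:** The tip box, bottle, pipette stand and yellow rack look unmoved in the last top picture.

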